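Weigh a parcel on the desk's beam balance

TASK

Weigh the small cardboard parcel: set it upright in the steel pan of the beam balance, then slide the brass counterpoise along the beam until the beam, let go, rests level with its red pointer in the green mark, and leave it so. Be gentle: ease the beam down and up by hand and never let it drop or spring against its stops, never squeeze or press on the balance with more than about 20 N, and leave the other things on the desk where they are.

Things in the scene. Friction and masses are not known exactly. Their poses are not given: they have to be found in the camera images.
- balance: The balance, fixed to the desk: blue foot, grey fork, white index post with green mark. Origin: on the desk under the pivot; z up. Beam along its y: pan on +y, counterpoise and index post on -y. Foot 120 (x) by 100 by 14 mm high, with a spine 34 mm wide, 12 high, y -240 to +170 mm. Fork cheeks at x +-18 mm, 112 mm high. Index post at y -228 mm, 30 mm wide, 126 high.
- pivot (a point): Point on the hinge axis (along x of the balance), 95 mm above the desk.
- beam (a joint): Tilt of the beam (aluminium bar 12 wide, 14 high, 370 mm long), rad: 0 level, + pan up, - pan down; soft stops at +-0.10. Empty, it rests at +0.10. Within the green mark is within 0.025. Free and near balance it settles in about 1 s, tilted +0.08 (0.075 to 0.09) rad for each 10 mm that the counterpoise is too far out, minus if too far in.
- pan (a point): Middle of the pan's floor, on the beam 130 mm to +y of the pivot and 11 mm above the pivot's level when level; axes as the beam's. The pan is a steel tray, inside 84 (x) by 100 mm (y), rim 8 mm above its floor, wall 4 mm; it tilts with the beam.
- pointer (a point): Tip of the red pointer at the beam's -y end, 215 mm from the pivot; it swings in front of the index post.
- counterpoise (a joint): Place of the counterpoise along the beam, m: 0 nearest the pivot (its middle 40 mm to -y of it), growing outward to 0.13. Slides with about 2.5 N of friction and stays where left. Starts at 0.016 to 0.036. The loaded beam's balance place lies between 0.055 and 0.12, depending on the parcel's hidden weight and its place in the pan (empty: 0).
- knob (a point): Middle of the counterpoise's black upright knob: a round post 20 mm in diameter, 45 mm tall, on the brass block (0.6 kg in all; 50 mm across the beam, 30 along, 50 high, centred on the beam). The point lies 48 mm above the beam's mid-line, 22 mm below the knob's top, 23 mm above the block. Axes as the beam's.
- parcel_c (a point): Centre of the cardboard parcel, 56 (x) by 76 (y) by 60 mm (z), 30 mm above its underside, taped across the middle, with a white label on top. It weighs between 0.28 and 0.50 kg. It is on either the left or the right of the balance; stands upright.
- bluebox: Blue carton, 50 by 90 by 45 mm, on the other side of the balance from the parcel; to be left alone. Origin: centre of its underside, as for all the following.
- water: Clear water bottle with blue cap, 64 mm diameter, 180 mm tall; leave alone.
- lotion: White bottle with red cap, 52 mm diameter, 150 mm tall; leave alone.
- mug: White mug, 76 mm diameter, 90 mm tall; leave alone.
- powerbank: Grey power bank, 70 by 130 by 16 mm; leave alone.
- tape: Yellow roll of tape lying flat, 52 mm diameter, 18 mm high, near the balance; leave alone.
- eraser: Dark eraser, 22 by 50 by 13 mm, near the balance; leave alone.
Things that resemble listed ones, but are neither listed nor needed, are in the scene too. What is shaped like the part that bears parcel_c but orange is not meant.

How it is judged:
On the way, in this order (a step that is already met when the one before it is completed fails the run):
1. the parcel stands in the pan, let go, its weight on the balance (x of parcel_c in the frame of pan between -0.02 and 0.02 m and y of parcel_c in the frame of pan between -0.02 and 0.02 m and z of parcel_c in the frame of pan below 0.034 m and angle between parcel_c's own z axis and vertical below 0.2 rad and contact force between parcel and balance above 1 N and contact force between parcel and the fingers below 0.05 N), for 0.2 s.
2. the counterpoise has been slid to where the beam, let go, stays level (value of joint beam between -0.027 and 0.027 rad and contact force between each of the arm, the fingers and balance below 0.05 N and contact force between parcel and the fingers below 0.05 N), for 0.5 s.
At the end, for the whole second after the job is handed in: The parcel stands upright on the pan's floor, within 20 mm of its middle each way; the beam, touched by nothing but the parcel, rests within 0.027 rad of level (under 0.1 rad/s) (x of parcel_c in the frame of pan between -0.02 and 0.02 m and y of parcel_c in the frame of pan between -0.02 and 0.02 m and z of parcel_c in the frame of pan below 0.034 m and angle between parcel_c's own z axis and vertical below 0.2 rad and value of joint beam between -0.027 and 0.027 rad and velocity of joint beam between -0.1 and 0.1 rad/s and contact force between the fingers and balance below 0.05 N and contact force between parcel and the fingers below 0.05 N).
It fails at once if the beam drops or springs: it turns faster than 0.8 rad/s (velocity of joint beam above 0.8 rad/s or velocity of joint beam below -0.8 rad/s).
It fails at once if the balance is pressed with more than 25 N by the arm or through the parcel, or by the fingers with more than 60 N in all (both pads' squeeze and push summed) (contact force between any of the arm, parcel and balance above 25 N or contact force between the fingers and balance above 60 N).
It fails at once if a bystander is moved by more than 30 mm (distance of any of bluebox, water, lotion, mug, powerbank, tape, eraser from where it was at the start of the episode above 0.03 m).
It also fails if it takes over 72 s, if anything falls off the work surface, if the arm or the gripper's body presses on something with over 40 N, if the wrist force passes 120 N, or if a joint passes its speed limit or range.

ROBOT

A 6-joint arm with a two-finger parallel gripper is mounted at the origin on the work surface. World frame = base frame: x ahead of the robot, y to its left, z up, the work surface at z = 0. Lengths are in m, angles in rad, forces in N, time in s.
With the tool pointing down it reaches from about 0.25 to 0.725 m from the base axis. Payload 4 kg.
Tool frame: the origin (TCP) lies on the centre line of the jaws, within the pads' length; the fingertips stand 17 mm ahead of it and the grasp point (between the pads) lies 2 mm behind it; z points along the fingers, y is the line along which they close (so a half turn about z gives the same grasp; the last joint's range is limited). The gripper opens to 85 mm and grips with 20 to 120 N. Pads are 22 mm wide; open, the fingers measure 114 mm over their backs; the gripper's body (76 mm by 85 mm) begins 54 mm behind the grasp point. The pads swing forward as they close: fully open they stand 13 mm farther back than shut.
Start: joints at [-1.286, 0.241, 0.005, 1.335, 0, 1.571], TCP at [0.14, -0.48, 0.248] pointing down, gripper open.
Joint ranges: [-2.72, 2.72], [-1.05, 1.87], [-1.09, 1.28], [-1.99, 2.15], [-1.42, 1.44], [-3.14, 3.14]. Speed limits (rad/s): [2.79, 2.79, 3.14, 3.14, 3.14, 3.14].

INTERFACE

Orientations are given as a unit quaternion [x, y, z, w].
In Python, from workcell import get_obs, imaging, order gives the robot as it stands.
- The arm moves only by the tool apply_moves, never from a script. Its argument "targets" is a list that holds one entry, the list of rows, each a list of 5 numbers: the shift along the world's x, y, z in units of 40 mm (1.0 is 40 mm), then the turn about the world's z in degrees, then the gripper command: -1 is shut, 1 is fully open, values between are in proportion. In form: [[[dx, dy, dz, turn, fingers], ...]]. A call has 1 to 8 rows; each row shifts and turns the commanded pose from where the row before left it; what a row does not reach is not made up. A row lasts 1/12 s, in which the tool goes at most 41.7 mm and 7.16 degrees, less where a joint would pass 70% of its speed; a pose out of reach is approached as far as the arm can. A call is refused whole if a number of a shift passes 1 or a number of a turn 7.16, either way. A call with a gripper value outside its range is refused whole. The fingers move at their own pace and stop on an object; the grip force is fixed at half the most. Time passes only in rows, so rows that do not move let the fingers close. It gives the time, the measured TCP pose, the force, the opening and the grip force at its end, in the units of the state.
- get_obs(): the state, without advancing time (a new reading comes with each control period).
- imaging.camera(name): name is "side" or "top" or "wrist"; returns (picture, depth): 400x640x3 uint8, blue, green, red; 400x640 float32, m along the optical axis (not along the pixel's ray), 0 where there is no reading.
- imaging.get_calibration(name): a dict with "camera_matrix" (3x3 intrinsics, pixels), "k1" (the pictures are not rectified: a ray, as slopes to the right and down, at radius r is drawn at 1 + k1 r^2 times it, then the intrinsics apply), "eye" and "rotation" of the camera in the world; the wrist camera has in their place "hand_eye" (4x4, takes a point from camera to tool coordinates, whose origin is the TCP and whose axes are the flange's). Camera axes: x right, y down, z forward; pixel columns grow to the right and rows downward; lengths in m; the calibration is good to about 2 mm. A picture is of the moment at which its call begins: read the wrist's pose just before it. get_calibration takes no time and is no camera call.
- order.job_done(): hands the job in; it is judged then, once.
The state is a dict: "clock": time; "joint_pos": joint angles; "joint_vel": joint speeds; "tau": joint torques, N m; "eef_pos": TCP position; "tool_rot": TCP orientation; "ft_force": force on the tool from outside, world axes, zero at the start; "ft_torque": the same for the moment, N m; "grip_width": finger opening in m; "grasp_force": force on a finger pad.
Only numpy, scipy, OpenCV 4.12 (cv2) and the standard library are available. Lean on these libraries where they do the work, as an engineer would, in place of code of your own. Each camera call takes 0.05 s, during which the arm holds its last target. There are 200 camera calls.

## Working session

There is one attempt and no reset: what is moved stays moved. The work goes in short steps, Python scripts to look and compute and a tool call to move; the robot and the scene stay as the last step left them, time stands still between calls to the robot, and variables do not carry over. Pictures are saved under pics/ and viewed, at most 10 in all, crops included, and the job is handed in when it is done.

Besides the shell and the picture viewer there is one more tool, called after "Call:" as a command line: name --argument value ..., lists and objects as JSON in quotes. apply_moves: Moves the arm, as the interface text tells. Its arguments: {"type":"object","properties":{"targets":{"type":"array","items":{"type":"array","items":{"type":"array","items":{"type":"number"}}}}},"required":["targets"]}

```bash
mkdir -p pics
cat > h.py <<'E'
import numpy as np, cv2
from workcell import get_obs, imaging, order
from scipy.spatial.transform import Rotation as R
def cam(name):
    o=get_obs(); c=imaging.get_calibration(name); p,d=imaging.camera(name)
    if name=="wrist":
        T=np.eye(4);T[:3,:3]=R.from_quat(o["tool_rot"]).as_matrix();T[:3,3]=o["eef_pos"]
        M=T@np.array(c["hand_eye"]); rot,eye=M[:3,:3],M[:3,3]
    else: rot,eye=np.array(c["rotation"]),np.array(c["eye"])
    return p,d,np.array(c["camera_matrix"]),c["k1"],rot,eye
def rays(K,k1,uv):
    uv=np.asarray(uv,float).reshape(-1,1,2)
    s=cv2.undistortPoints(uv,K,np.array([k1,0,0,0.]))[:,0]
    return np.c_[s,np.ones(len(s))]
def cloud(c):
    p,d,K,k1,rot,eye=c
    v,u=np.mgrid[:d.shape[0],:d.shape[1]]
    r=rays(K,k1,np.c_[u.ravel(),v.ravel()])*d.reshape(-1,1)
    return (r@rot.T+eye).reshape(*d.shape,3)
E
python3 - <<'E'
from h import *
print(get_obs())
for n in("top","side"):
    c=cam(n); cv2.imwrite(f"pics/{n}0.png",c[0]); np.savez(f"{n}0.npz",pts=cloud(c),d=c[1],img=c[0]); print(n,c[5],c[4][:,2],c[3])
E
```

```text
{'clock': 0.0, 'joint_pos': array([-1.28595826e+00,  2.41404409e-01,  3.73128599e-03,  1.33518624e+00,
       -1.68824861e-05,  1.57082719e+00]), 'joint_vel': array([ 0.00064215,  0.00068016,  0.00039298,  0.0015914 , -0.00044759,
       -0.00105393]), 'tau': array([ 1.99522845e-03, -3.72316682e+01,  2.52408385e+01,  1.70091918e-02,
        1.04536105e-04,  3.72445498e-06]), 'eef_pos': array([ 0.14033108, -0.47929039,  0.24741988]), 'tool_rot': array([ 9.89877203e-01,  1.41922724e-01, -1.54783236e-04, -1.01987425e-03]), 'ft_force': array([-0.89980528,  0.22544176, -0.64652049]), 'ft_torque': array([ 0.05120986, -0.00469747, -0.028016  ]), 'grasp_force': 0.0, 'grip_width': 0.08575449290326027}Traceback (most recent call last):
  File "<stdin>", line 4, in <module>
  File "h.py", line 19, in cloud
    return (r@rot.T+eye).reshape(*d.shape,3)
            ~^~~~~~
ValueError: matmul: Input operand 1 has a mismatch in its core dimension 0, with gufunc signature (n?,k),(k,m?)->(n?,m?) (size 4 is different from 3)
```

View pics/top0.png

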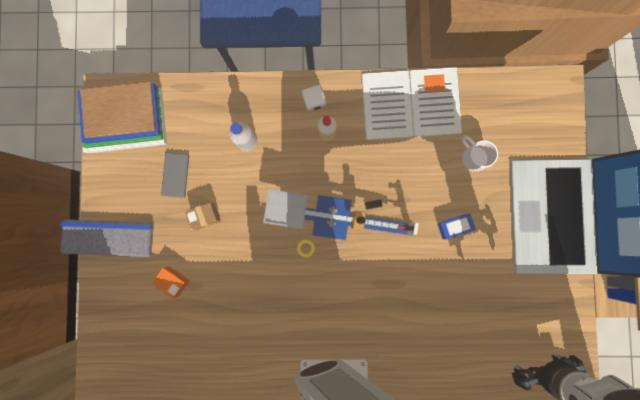

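The top view shows the pan at about (286,209), the pivot near (333,217) and the counterpoise near (359,219). The pointer and post are near (413,228), the cardboard parcel is at (202,215) and the blue box is at (457,226). `rotation` is probably a quaternion, so I'll fix that.

```bash
sed -i 's/else: rot,eye=.*/else: rot,eye=R.from_quat(c["rotation"]).as_matrix(),np.array(c["eye"])/' h.py
python3 - <<'E'
from h import *
for n in("top","side"):
    c=cam(n); cv2.imwrite(f"pics/{n}0.png",c[0]); P=cloud(c); np.savez(f"{n}0.npz",pts=P,d=c[1],img=c[0]); print(n,imaging.get_calibration(n)["rotation"],c[5],c[4][:,2],c[3])
    if n=="top":
        for u,v in [(286,209),(333,217),(361,219),(404,227),(416,229),(202,215),(193,216),(457,226),(300,300)]: print(u,v,P[v,u].round(3))
        a=cv2.resize(c[0][150:300,150:500],None,fx=2.28,fy=2.28,interpolation=cv2.INTER_CUBIC); cv2.imwrite("pics/topc.png",a)
E
```

```text
top [-0.70281721  0.7103762  -0.01757935  0.03323523] [0.44942147 0.00862797 1.49736418] [ 0.07192917  0.02174068 -0.99717277] 0.03037920879915835
286 209 [0.522 0.126 0.121]
333 217 [ 0.5   -0.002  0.098]
361 219 [ 0.491 -0.076  0.159]
404 227 [ 0.47  -0.2    0.078]
416 229 [ 0.464 -0.224  0.13 ]
202 215 [0.511 0.371 0.062]
193 216 [0.508 0.397 0.06 ]
457 226 [ 0.472 -0.354  0.05 ]
300 300 [ 0.262  0.096 -0.   ]
side [-0.1637064   0.85616258 -0.48010748  0.09840055] [0.16840314 0.92548787 0.70632795] [ 0.32568706 -0.78988251 -0.51962828] 0.021781587964014096
```

View pics/side0.png

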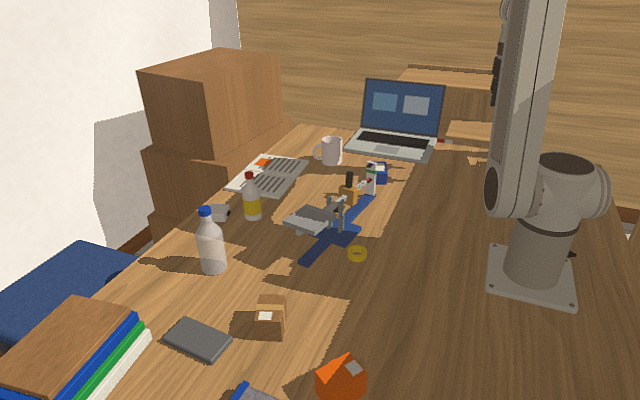

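View pics/topc.png

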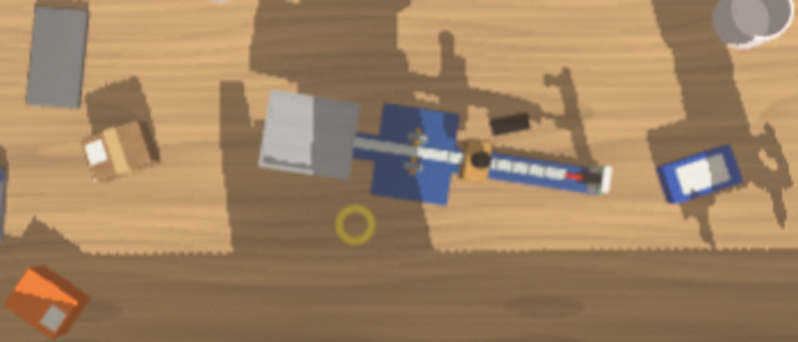

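The side view shows the upright parcel at (270,318), pan at (310,220), knob at (349,178) and post at (370,180). Next I'll fit the parcel and balance poses from both clouds.

Run:
```python
from h import *
for n in("top","side"):
    P=np.load(n+"0.npz")["pts"].reshape(-1,3); img=np.load(n+"0.npz")["img"].reshape(-1,3)
    def box(x0,x1,y0,y1,z0,z1): 
        m=((P>[x0,y0,z0])&(P<[x1,y1,z1])).all(1); return P[m]
    def rect(q,t):
        if len(q)<8: print(t,"few",len(q));return
        r=cv2.minAreaRect((q[:,:2]*1000).astype(np.float32)); print(n,t,len(q),r,"z",np.percentile(q[:,2],[5,50,95]).round(4))
    rect(box(.44,.6,.3,.46,.05,.08),"parcel")
    rect(box(.44,.6,.04,.22,.105,.15),"pan")
    rect(box(.44,.54,-.12,-.04,.157,.2),"knob")
    rect(box(.44,.54,-.12,-.04,.13,.2),"cp+knob")
    rect(box(.40,.6,-.1,.1,.008,.02),"foot")
    rect(box(.40,.54,-.28,-.205,.118,.2),"post")
    h=cv2.cvtColor(img.reshape(1,-1,3),cv2.COLOR_BGR2HSV)[0].astype(int)
    m=(abs(P[:,0]-.48)<.08)&(P[:,1]<-.1)&(P[:,1]>-.3)&((h[:,0]<6)|(h[:,0]>174))&(h[:,1]>130)&(h[:,2]>60)
    print("red",m.sum(),P[m].mean(0) if m.any() else 0)
    m=(abs(P[:,0]-.5)<.15)&(abs(P[:,1])<.15)&(h[:,0]>20)&(h[:,0]<35)&(h[:,1]>120)&(P[:,2]<.03); rect(P[m],"tape")
    rect(P[(abs(P[:,0]-.5)<.15)&(abs(P[:,1])<.12)&(img.max(1)<60)&(P[:,2]<.03)],"eraser")
```

```text
top parcel 532 ((510.5860290527344, 375.90008544921875), (56.3277473449707, 77.1196060180664), 19.195703506469727) z [0.0553 0.0609 0.0659]
top pan 1398 ((521.523193359375, 111.96150207519531), (143.8019256591797, 92.05313873291016), 80.7842025756836) z [0.1121 0.1206 0.131 ]
top knob 29 ((490.3280944824219, -76.24219512939453), (15.326732635498047, 16.142784118652344), 13.33890438079834) z [0.1571 0.1591 0.162 ]
top cp+knob 53 ((491.1274108886719, -75.37434387207031), (18.45922088623047, 20.025691986083984), 42.54902267456055) z [0.1399 0.1571 0.1614]
top foot 1268 ((498.7991943359375, -1.489166259765625), (195.70570373535156, 197.19369506835938), 89.23662567138672) z [0.0095 0.0146 0.019 ]
top post 62 ((467.1416015625, -216.57835388183594), (20.790660858154297, 27.515995025634766), 85.09833526611328) z [0.12   0.1248 0.1311]
red 15 [ 0.47088973 -0.19381284  0.07992398]
top tape 171 ((412.72882080078125, 79.35108947753906), (50.93776321411133, 51.46028137207031), 17.078899383544922) z [-0.0012  0.0176  0.0231]
eraser few 0
side parcel 834 ((509.4418029785156, 376.7109069824219), (56
[... 405 characters left out ...]
28125), (19.764728546142578, 16.370283126831055), 18.90704345703125) z [0.1318 0.1467 0.1591]
side foot 981 ((473.777099609375, 0.24835205078125), (146.7611083984375, 199.51300048828125), 0.13709737360477448) z [0.0099 0.014  0.0178]
side post 42 ((468.25799560546875, -220.7239990234375), (24.604129791259766, 24.988908767700195), 35.369571685791016) z [0.1186 0.1237 0.1272]
red 9 [ 0.46998735 -0.20597994  0.07408141]
side tape 272 ((409.2763671875, 70.63908386230469), (72.36066436767578, 50.38703155517578), 70.27020263671875) z [0.0023 0.0148 0.0197]
side eraser 14 ((537.5192260742188, -101.12974548339844), (9.118587493896484, 10.293506622314453), 20.417423248291016) z [0.0055 0.0108 0.0148]
```

Call:
apply_moves --targets '[[[0.5,0.87,0.1,7,1],[0.5,0.87,0.1,7,1],[0.5,0.87,0.1,7,1],[0.5,0.87,0.1,7,1],[0.5,0.87,0.1,7,1],[0.5,0.87,0.1,7,1],[0.5,0.87,0.1,7,1],[0.5,0.87,0.1,7,1]]]'

```text
clock: 0.82
eef_pos: [0.3007, -0.1996, 0.2805]
tool_rot: [0.806, 0.592, 0.0, 0.0]
ft_force: [0.9, -0.7, 0.1]
grip_width: 0.0852
grasp_force: 0.0
```

Call:
apply_moves --targets '[[[0.5,0.87,0.1,7,1],[0.5,0.87,0.1,7,1],[0.5,0.87,0.1,7,1],[0.5,0.87,0.1,7,1],[0.5,0.87,0.1,7,1],[0,0,0,0,1],[0,0,0,0,1]]]'

```text
clock: 1.4
eef_pos: [0.401, -0.0256, 0.3]
tool_rot: [0.591, 0.807, -0.0, -0.0]
ft_force: [-0.4, -0.1, 0.1]
grip_width: 0.0855
grasp_force: 0.0
```

Run:
```python
from h import *
print(imaging.get_calibration("wrist"))
o=get_obs();print(o["clock"],o["eef_pos"],o["ft_force"],R.from_quat(o["tool_rot"]).as_matrix()[:,0])
c=cam("wrist"); np.savez("w1.npz",pts=cloud(c),img=c[0]); cv2.imwrite("pics/w1.png",c[0])
```

```text
{'camera_matrix': array([[347.99990023,   0.        , 322.63101112],
       [  0.        , 347.99990023, 198.62396849],
       [  0.        ,   0.        ,   1.        ]]), 'k1': -0.05419978321564895, 'hand_eye': array([[ 8.05332078e-04, -9.62755494e-01, -2.70372355e-01,
         6.70132506e-02],
       [ 9.99999455e-01,  5.95753671e-04,  8.57212341e-04,
         4.41105025e-05],
       [-6.64210567e-04, -2.70372898e-01,  9.62755449e-01,
        -1.26647566e-01],
       [ 0.00000000e+00,  0.00000000e+00,  0.00000000e+00,
         1.00000000e+00]])}
1.4 [ 0.40097462 -0.02556448  0.2999906 ] [-0.37026282 -0.08941619  0.13891935] [-3.02259074e-01  9.53225813e-01  4.52519976e-05]
```

View pics/w1.png

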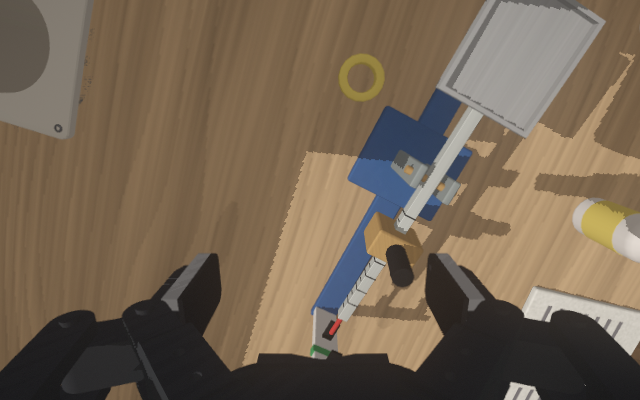

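Wrist view: foot corners at about (388,107), (350,180), (434,219) and (472,150). The cheek tops are at (410,163) and (447,188), the pan at (525,60), the knob at (402,270) and the pointer at (333,328). I'll fit the balance frame from these.

Run:
```python
from h import *
d=np.load("w1.npz");P=d["pts"];img=d["img"]
Q=P.reshape(-1,3)
hsv=cv2.cvtColor(img,cv2.COLOR_BGR2HSV)
blue=((hsv[...,0]>100)&(hsv[...,0]<125)&(hsv[...,1]>120))&(P[...,2]<.03)&(P[...,2]>0)
b=P[blue]; print("blue",len(b),np.percentile(b[:,2],[5,50,95]))
# spine edge: points with y<-.08
s=b[(b[:,1]<-.07)]; print("spine rect",cv2.minAreaRect((s[:,:2]*1000).astype(np.float32)))
for uv in [(388,107),(350,180),(434,219),(472,150)]:
    u,v=uv; print("footcorner",np.nanmedian(P[v-2:v+3,u-2:u+3].reshape(-1,3),0).round(4))
m=(Q[:,2]>.106)&(Q[:,2]<.118)&(abs(Q[:,1])<.03)&(abs(Q[:,0]-.5)<.05); q=Q[m]; print("cheeks",len(q),q.mean(0))
p=Q[(Q[:,2]>.105)&(Q[:,2]<.15)&(Q[:,1]>.07)&(Q[:,1]<.22)&(abs(Q[:,0]-.52)<.1)]
print("pan",len(p),cv2.minAreaRect((p[:,:2]*1000).astype(np.float32)))
# beam strip direction: between y .02..0.065, z .09-.13
s=Q[(Q[:,2]>.085)&(Q[:,2]<.13)&(Q[:,1]>.025)&(Q[:,1]<.065)&(abs(Q[:,0]-.51)<.03)]
print("beam",len(s),s.mean(0),np.polyfit(s[:,1],s[:,0],1),np.polyfit(s[:,1],s[:,2],1))
k=Q[(Q[:,2]>.155)&(Q[:,2]<.18)&(Q[:,1]<-.04)&(Q[:,1]>-.12)&(abs(Q[:,0]-.49)<.04)]
print("knobtop",len(k),k.mean(0),k.min(0),k.max(0))
t=k[k[:,2]>.159];print(len(t),t.mean(0))
```

```text
blue 1988 [0.01273661 0.01488664 0.01630133]
spine rect ((475.65045166015625, -74.38250732421875), (8.22666072845459, 0.7241313457489014), 84.64746856689453)
footcorner [0.4551 0.0553 0.0135]
footcorner [ 0.4407 -0.0399  0.0138]
footcorner [ 0.5629 -0.0576  0.0013]
footcorner [0.5736 0.0399 0.0009]
cheeks 569 [0.50294103 0.00174863 0.11145416]
pan 14013 ((523.8604125976562, 123.71000671386719), (110.76443481445312, 93.8560562133789), 80.79287719726562)
beam 774 [0.50915834 0.04519147 0.10600415] [0.16129996 0.50186895] [0.10214803 0.10138793]
knobtop 387 [ 0.49036492 -0.0790586   0.15817682] [ 0.48072497 -0.08957666  0.15505753] [ 0.50002714 -0.06987451  0.1606862 ]
79 [ 0.49114178 -0.07597483  0.15951729]
```

Call:
apply_moves --targets '[[[0.27,1,0,0.2,1],[0.27,1,0,0.2,1],[0.27,1,0,0.2,1],[0.27,1,0,0.2,1],[0.27,1,0,0.2,1],[0.27,1,0,0.2,1],[0.27,1,0,0.2,1],[0.27,1,0,0,1]]]'

```text
clock: 2.12
eef_pos: [0.4877, 0.2919, 0.3002]
tool_rot: [0.584, 0.811, -0.0, 0.0]
ft_force: [0.4, -0.2, 0.0]
grip_width: 0.0853
grasp_force: 0.0
```

Call:
apply_moves --targets '[[[0.27,1,0,0,1],[0.27,1,0,0,1],[0.02,0.04,-0.75,0,1],[0,0,-1,0,1],[0,0,-1,0,1],[0,0,-0.75,0,1],[0,0,0,0,1],[0,0,0,0,1]]]'

```text
clock: 2.78
eef_pos: [0.509, 0.3712, 0.1585]
tool_rot: [0.584, 0.812, -0.003, -0.001]
ft_force: [0.9, 0.3, 0.2]
grip_width: 0.0853
grasp_force: 0.0
```

```bash
cat >> h.py <<'E'
def ft(n=16):
    f=[]
    for _ in range(n): imaging.camera("wrist"); f.append(get_obs()["ft_force"])
    f=np.array(f); return f.mean(0).round(3), f.std(0).round(3)
E
python3 - <<'E'
from h import *
print(ft(14))
o=get_obs();t=R.from_quat(o["tool_rot"]).as_matrix();print(o["clock"],o["eef_pos"],np.degrees(np.arctan2(t[1,0],t[0,0])))
Q=cloud(cam("wrist")).reshape(-1,3)
m=(abs(Q[:,0]-.51)<.07)&(abs(Q[:,1]-.376)<.07)&(Q[:,2]>.05)&(Q[:,2]<.07);q=Q[m]
print(len(q),cv2.minAreaRect((q[:,:2]*1000).astype(np.float32)) if len(q)>5 else 0)
E
```

```text
(array([-0.045, -0.176,  0.039]), array([0.477, 0.537, 0.62 ]))
3.4833 [0.50916909 0.3742368  0.16031788] 108.72941628940261
8911 ((510.18280029296875, 373.8505859375), (56.72037124633789, 75.88607788085938), 18.917505264282227)
```

Call:
apply_moves --targets '[[[0.02,0.02,-0.75,0,1],[0,0,-0.8,0,1],[0,0,-0.8,0,1],[0,0,-0.58,0,1],[0,0,0,0,1],[0,0,0,0,-1],[0,0,0,0,-1],[0,0,0,0,-1]]]'

```text
clock: 4.2
eef_pos: [0.5113, 0.3761, 0.0461]
tool_rot: [0.583, 0.813, 0.002, 0.0]
ft_force: [-0.1, 1.6, -1.8]
grip_width: 0.055
grasp_force: 66.6
```

Call:
apply_moves --targets '[[[0,0,0,0,-1],[0,0,0,0,-1]]]'

```text
clock: 4.37
eef_pos: [0.5115, 0.3761, 0.0458]
tool_rot: [0.583, 0.813, 0.002, 0.001]
ft_force: [-0.5, 0.1, 5.2]
grip_width: 0.0552
grasp_force: 67.6
```

Run:
```python
from h import *
o=get_obs();print(o["clock"],o["eef_pos"],o["grip_width"],o["grasp_force"],o["ft_force"])
```

```text
4.3667 [0.51149371 0.37609379 0.0457764 ] 0.05517762599508075 67.60380506515503 [-0.52643666  0.12097136  5.19225308]
```

Call:
apply_moves --targets '[[[0,0,0.5,0,-1],[0,0,0.7,0,-1],[0,-0.5,0.3,-7,-1],[0,-0.7,0,-7,-1],[0,-0.7,0,-7,-1],[0,-0.6,0,-6.9,-1],[0,0,0,0,-1],[0,0,0,0,-1]]]'

```text
clock: 5.03
eef_pos: [0.5099, 0.2735, 0.1032]
tool_rot: [0.762, 0.648, -0.0, -0.0]
ft_force: [0.3, 0.3, -4.0]
grip_width: 0.055
grasp_force: 66.7
```

Run:
```python
from h import *
f=[];t=[];J=[]
for i in range(45):
    imaging.camera("wrist"); o=get_obs(); f.append(o["ft_force"]); t.append(o["tau"])
f=np.array(f);t=np.array(t)
print("half means",f[:22].mean(0),f[22:].mean(0),f.std(0)); print(t.mean(0),t.std(0),np.diff(t[:,1]).std())
print(o["clock"],o["eef_pos"],o["joint_pos"],o["grip_width"])
```

```text
half means [ 0.02392156  0.17089175 -4.0421918 ] [-0.02613289 -0.0080189  -4.00475814] [0.5372737  0.47489085 0.38750569]
[-5.15011481e-02 -4.88919319e+01  2.41561739e+01  9.92860362e-03
 -5.53577449e-03 -7.51218447e-05] [0.16463051 0.04958541 0.09559406 0.02608876 0.01260435 0.00215194] 0.013978920046613153
7.2833 [0.51006614 0.27495187 0.10308942] [ 4.94401154e-01  4.94070564e-01 -1.57156533e-02  1.06104447e+00
 -5.30325837e-06  2.22542026e+00] 0.05476696554111172
```

Call:
apply_moves --targets '[[[0,0,-0.6,0,-1],[0,0,-0.6,0,-1],[0,0,-0.2,0,-1],[0,0,0,0,-1],[0,0,0,0,-1],[0,0,0,0,-0.2],[0,0,0,0,1],[0,0,0,0,1]]]'

```text
clock: 7.95
eef_pos: [0.511, 0.2754, 0.0481]
tool_rot: [0.761, 0.648, 0.001, 0.0]
ft_force: [-0.3, -0.4, -0.2]
grip_width: 0.0771
grasp_force: 0.0
```

Call:
apply_moves --targets '[[[0,0,0,0,1],[0,0,0.7,0,1],[0,0,0.7,0,1],[0,0,0,0,1],[0,0,0,0,1]]]'

```text
clock: 8.37
eef_pos: [0.512, 0.276, 0.1059]
tool_rot: [0.761, 0.648, 0.003, 0.001]
ft_force: [0.4, -0.2, 0.5]
grip_width: 0.0859
grasp_force: 0.0
```

Run:
```python
from h import *
f=[];t=[]
for i in range(24):
    imaging.camera("wrist"); o=get_obs(); f.append(o["ft_force"]); t.append(o["tau"])
f=np.array(f);t=np.array(t)
print(f.mean(0),t[8:].mean(0),t[8:].std(0),o["eef_pos"],o["clock"])
print("W from tau",(t[8:,1].mean()+48.892)/np.hypot(*o["eef_pos"][:2]))
Q=cloud(cam("wrist")).reshape(-1,3)
m=(abs(Q[:,0]-.51)<.07)&(abs(Q[:,1]-.275)<.07)&(Q[:,2]>.05)&(Q[:,2]<.07);q=Q[m]
print(len(q),cv2.minAreaRect((q[:,:2]*1000).astype(np.float32)),np.median(q[:,2]))
```

```text
[ 0.01473128 -0.10421222 -0.0817177 ] [ 4.76620438e-05 -4.65781302e+01  2.28040859e+01  4.22151823e-03
  1.37406424e-04 -2.68493649e-07] [5.65598127e-04 2.18140507e-02 2.53388413e-02 4.67748200e-03
 5.76488870e-05 1.67150213e-05] [0.51007032 0.27493104 0.10312677] 9.5667
W from tau 3.9932381474273226
14856 ((510.811279296875, 272.9954528808594), (77.14126586914062, 56.8385009765625), 81.14971160888672) 0.061126438053656265
```

Call:
apply_moves --targets '[[[0,0,0.9,6.9,0.4],[0,-0.3,0.9,6.9,0.4],[-0.05,-0.6,0.7,6.9,0.4],[-0.05,-0.87,0,6.9,0.2],[-0.05,-0.87,0,6.9,0.2],[-0.05,-0.87,0,6.9,0],[-0.05,-0.87,0,6.9,0],[-0.05,-0.87,0,6.9,0]]]'

```text
clock: 10.28
eef_pos: [0.4978, 0.0646, 0.2034]
tool_rot: [0.373, 0.928, 0.0, 0.0]
ft_force: [0.1, -0.2, 0.3]
grip_width: 0.0424
grasp_force: 0.0
```

Call:
apply_moves --targets '[[[-0.05,-0.87,0,6.9,0],[-0.05,-0.87,0,6.9,0],[-0.05,-0.87,0,7,0],[-0.05,-0.87,0,7,0],[-0.05,0,0,7,0],[0,0,0,0,0],[0,0,0,0,0]]]'

```text
clock: 10.87
eef_pos: [0.4886, -0.0675, 0.2032]
tool_rot: [0.094, 0.996, 0.0, 0.0]
ft_force: [-0.2, 0.7, 0.1]
grip_width: 0.0427
grasp_force: 0.0
```

```bash
cat >> h.py <<'E'
PV=np.array([.5025,.0014]); BY=np.array([.160,.987]); BX=np.array([.987,-.160])
def st():
    o=get_obs();t=R.from_quat(o["tool_rot"]).as_matrix();e=o["eef_pos"]
    print("t",o["clock"],"eef",e.round(4),"yaw",np.degrees(np.arctan2(t[1,0],t[0,0])).round(2),"bal x,y",((e[:2]-PV)@BX).round(4),((e[:2]-PV)@BY).round(4),"w",round(o["grip_width"],4),"ft",o["ft_force"].round(2))
E
python3 - <<'E'
from h import *
st(); c=cam("wrist"); cv2.imwrite("pics/w2.png",c[0]);Q=cloud(c).reshape(-1,3)
k=Q[(Q[:,2]>.135)&(Q[:,2]<.165)&(Q[:,1]<-.04)&(Q[:,1]>-.12)&(abs(Q[:,0]-.49)<.04)]
print(len(k),k.mean(0),k.min(0),k.max(0))
q=Q[(Q[:,2]>.106)&(Q[:,2]<.116)&(abs(Q[:,1])<.03)&(abs(Q[:,0]-.5)<.04)]; print("cheeks",len(q),q.mean(0) if len(q) else 0)
E
```

```text
t 10.8667 eef [ 0.4886 -0.0675  0.2032] yaw 169.18 bal x,y -0.0027 -0.0702 w 0.0427 ft [-0.17  0.72  0.13]
1420 [ 0.48799522 -0.07836771  0.1544287 ] [ 0.48062032 -0.08978685  0.13501781] [ 0.49969076 -0.06826843  0.16053729]
cheeks 1088 [0.50227617 0.00080963 0.1114386 ]
```

View pics/w2.png

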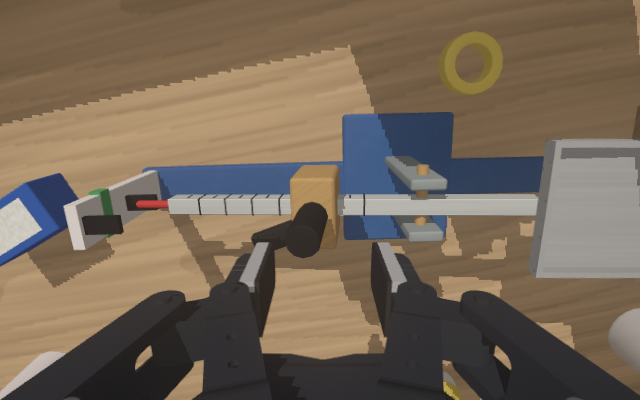

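The wrist view shows the knob top at (306,235) between the pads at (262,262) and (385,265), with the knob a little left of centre. I'll shift about 9 mm, descend, and cage it.

Call:
apply_moves --targets '[[[0.02,-0.22,-0.2,1.6,0],[0,0,-0.5,0,0],[0,0,-0.5,0,0],[0,0,-0.25,0,0],[0,0,0,0,0],[0,0,0,0,0]]]'

```text
clock: 11.42
eef_pos: [0.4894, -0.0752, 0.1449]
tool_rot: [0.078, 0.997, 0.0, -0.001]
ft_force: [-0.0, 0.2, 0.5]
grip_width: 0.0427
grasp_force: 0.0
```

```bash
sed -i 's/PV=np.array(\[.5025,.0014\])/PV=np.array([.5025,.0010])/' h.py; python3 -c "
from h import *
st();print(ft(3))"
```

```text
t 11.4167 eef [ 0.4894 -0.0752  0.1449] yaw 171.05 bal x,y -0.0008 -0.0773 w 0.0427 ft [-0.01  0.19  0.48]
(array([ 0.349, -0.184,  0.213]), array([0.486, 0.539, 0.378]))
```

Call:
apply_moves --targets '[[[-0.018,-0.112,-0.01,0,0],[-0.018,-0.112,-0.01,0,0],[-0.018,-0.112,-0.01,0,0],[-0.018,-0.112,-0.01,0,0],[-0.018,-0.112,-0.01,0,0],[-0.018,-0.112,-0.01,0,0],[-0.018,-0.112,-0.01,0,0],[-0.018,-0.112,-0.01,0,0]]]'

```text
clock: 12.23
eef_pos: [0.484, -0.1124, 0.1421]
tool_rot: [0.078, 0.997, 0.0, 0.0]
ft_force: [1.0, 1.2, 2.1]
grip_width: 0.0427
grasp_force: 1.1
```

Call:
apply_moves --targets '[[[-0.018,-0.112,-0.01,0,0],[-0.018,-0.112,-0.01,0,0],[-0.018,-0.112,-0.01,0,0],[-0.018,-0.112,-0.01,0,0],[-0.018,-0.112,-0.01,0,0],[-0.018,-0.112,-0.01,0,0],[-0.018,-0.112,-0.01,0,0],[-0.018,-0.112,-0.01,0,0]]]'

```text
clock: 12.9
eef_pos: [0.4779, -0.1481, 0.1385]
tool_rot: [0.078, 0.997, 0.0, -0.0]
ft_force: [1.9, 2.3, 0.8]
grip_width: 0.0427
grasp_force: 1.1
```

```bash
python3 -c "
from h import *
st();print(ft(6));st()"
```

```text
t 12.9 eef [ 0.4779 -0.1481  0.1385] yaw 171.02 bal x,y -0.0004 -0.1511 w 0.0427 ft [1.86 2.34 0.77]
(array([ 0.135, -0.079,  0.103]), array([0.292, 0.519, 0.218]))
t 13.2 eef [ 0.4774 -0.1478  0.1384] yaw 171.0 bal x,y -0.001 -0.1509 w 0.0429 ft [0.14 0.12 0.27]
```

Call:
apply_moves --targets '[[[0.02,0.12,0,0,0],[0.02,0.13,0.1,0,0],[0,0,0.7,0,0],[0,0,0.9,0,0],[0,0.2,0.4,0,0],[0,0,0,0,0]]]'

```text
clock: 13.7
eef_pos: [0.4822, -0.1291, 0.2277]
tool_rot: [0.078, 0.997, -0.001, 0.004]
ft_force: [0.7, 0.3, 0.4]
grip_width: 0.0428
grasp_force: 0.0
```

Run:
```python
from h import *
st(); c=cam("wrist"); Q=cloud(c).reshape(-1,3)
k=Q[(Q[:,2]>.13)&(Q[:,2]<.165)&(Q[:,1]<-.1)&(Q[:,1]>-.18)&(abs(Q[:,0]-.48)<.04)]
lo,hi=k.min(0),k.max(0);print(len(k),lo,hi,((lo+hi)/2).round(4))
m=(lo+hi)[:2]/2;d=-(m-PV)@BY;print("d",d,"s",(d-.007)/.995-.04)
q=Q[(Q[:,2]>.106)&(Q[:,2]<.116)&(abs(Q[:,1])<.03)&(abs(Q[:,0]-.5)<.04)]; print("cheeks",len(q),q.mean(0) if len(q) else 0)
```

```text
t 13.7 eef [ 0.4822 -0.1291  0.2277] yaw 171.1 bal x,y 0.0008 -0.1316 w 0.0428 ft [0.71 0.33 0.43]
1020 [ 0.47028058 -0.15145155  0.13001072] [ 0.49007319 -0.13000405  0.1540659 ] [ 0.4802 -0.1407  0.142 ]
d 0.14345704030874834 s 0.09714275407914405
cheeks 886 [ 5.03219505e-01 -2.88138087e-04  1.11470842e-01]
```

Call:
apply_moves --targets '[[[0.053,0.777,0,-6.95,0],[0.053,0.777,0,-6.95,0],[0.053,0.777,0,-6.95,0],[0.053,0.777,0,-6.95,0],[0.053,0.777,0,-6.95,1],[0.053,0.777,0,-6.95,1],[0.053,0.777,0,-6.95,1],[0.053,0.777,0,-6.95,1]]]'

```text
clock: 14.42
eef_pos: [0.4954, 0.1192, 0.2213]
tool_rot: [0.535, 0.845, -0.001, -0.001]
ft_force: [1.1, -0.4, -0.6]
grip_width: 0.0854
grasp_force: 0.0
```

Call:
apply_moves --targets '[[[0.053,0.777,0,-6.95,1],[0.053,0.777,0,-6.95,1],[0.053,0.777,0,-6.95,1],[0.053,0.777,0,-6.95,1],[0.053,0.777,0,-6.95,1],[0,0,-1,0,1],[0,0,-1,0,1],[0,0,0,0,1]]]'

```text
clock: 15.08
eef_pos: [0.5005, 0.2708, 0.1331]
tool_rot: [0.76, 0.65, -0.009, -0.002]
ft_force: [-1.8, -0.3, -1.5]
grip_width: 0.0853
grasp_force: 0.0
```

```bash
python3 -c "
from h import *
cam('wrist');cam('wrist');st()"
```

```text
t 15.1833 eef [0.5049 0.2722 0.1404] yaw 80.96 bal x,y -0.041 0.268 w 0.0853 ft [-0.39 -1.41  0.95]
```

Call:
apply_moves --targets '[[[0,0,0,0,1],[0,0,0,0,1],[0,0,0,0,1]]]'

```text
clock: 15.43
eef_pos: [0.5088, 0.2735, 0.1454]
tool_rot: [0.761, 0.649, 0.002, 0.001]
ft_force: [-0.1, -0.4, 0.1]
grip_width: 0.0851
grasp_force: 0.0
```

Call:
apply_moves --targets '[[[0.03,0.04,-0.7,0,1],[0,0,-0.8,0,1],[0,0,-0.7,0,1],[0,0,-0.29,0,1],[0,0,0,0,1],[0,0,0,0,-1],[0,0,0,0,-1],[0,0,0,0,-1]]]'

```text
clock: 16.1
eef_pos: [0.5106, 0.2755, 0.046]
tool_rot: [0.761, 0.649, 0.003, 0.001]
ft_force: [1.1, 0.5, -2.4]
grip_width: 0.0551
grasp_force: 64.1
```

Call:
apply_moves --targets '[[[0,0,0,0,-1],[0,0,0,0,-1],[0,0,0,0,-1]]]'

```text
clock: 16.35
eef_pos: [0.5105, 0.2756, 0.0458]
tool_rot: [0.761, 0.649, 0.003, 0.001]
ft_force: [0.4, -0.3, 7.1]
grip_width: 0.0554
grasp_force: 65.2
```

```bash
python3 -c "
from h import *
st()"
```

```text
t 16.35 eef [0.5105 0.2756 0.0458] yaw 80.92 bal x,y -0.036 0.2723 w 0.0554 ft [ 0.35 -0.3   7.11]
```

Call:
apply_moves --targets '[[[0,0,0.7,0,-1],[0,0,0.9,0,-1],[0,0,0.9,0,-1],[0,0,0.8,0,-1],[0.05,-0.5,0.43,-0.1,-1],[0.08,-0.8,0,0,-1],[0.08,-0.8,0,0,-1],[0.08,-0.8,0,0,-1]]]'

```text
clock: 17.02
eef_pos: [0.5194, 0.1578, 0.1927]
tool_rot: [0.761, 0.649, 0.0, -0.0]
ft_force: [0.8, -0.6, -4.5]
grip_width: 0.0555
grasp_force: 66.0
```

Call:
apply_moves --targets '[[[0.03,-0.5,0,0,-1],[0.01,-0.23,0,0,-1],[0,0,0,0,-1],[0,0,0,0,-1],[0,0,0,0,-1]]]'

```text
clock: 17.43
eef_pos: [0.5214, 0.1306, 0.1922]
tool_rot: [0.761, 0.649, 0.0, -0.0]
ft_force: [-0.0, 0.9, -4.2]
grip_width: 0.0549
grasp_force: 66.0
```

Run:
```python
from h import *
a=cam("side"); b=cam("top"); st()
cv2.imwrite("pics/s3.png",cv2.resize(a[0][120:300,220:420],None,fx=3,fy=3))
for c,n in((a,"side"),(b,"top")):
    Q=cloud(c).reshape(-1,3)
    q=Q[(abs(Q[:,0]-.52)<.07)&(Q[:,1]>.07)&(Q[:,1]<.2)&(Q[:,2]>.105)&(Q[:,2]<.14)];print(n,"pan",len(q),cv2.minAreaRect((q[:,:2]*1000).astype(np.float32)))
```

```text
t 17.5333 eef [0.5214 0.1308 0.1922] yaw 80.94 bal x,y -0.0021 0.1312 w 0.0553 ft [ 0.39 -0.31 -4.24]
side pan 741 ((523.3502197265625, 128.37713623046875), (115.85195922851562, 93.56544494628906), 80.72862243652344)
top pan 341 ((520.3403930664062, 95.94676208496094), (49.5882453918457, 95.41661834716797), 89.53790283203125)
```

View pics/s3.png

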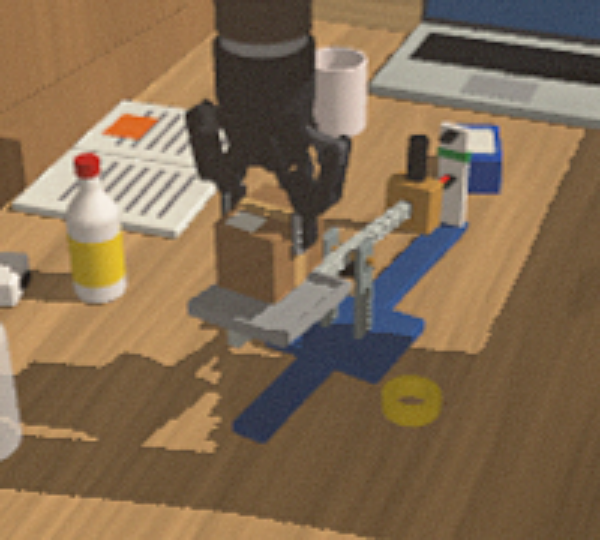

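The parcel hangs upright just above the pan (crop, around (255,255)), and the counterpoise is out near the post. I'll lower it slowly.

Call:
apply_moves --targets '[[[0.05,0,-0.15,0,-1],[0,0,-0.15,0,-1],[0,0,-0.12,0,-1],[0,0,-0.06,0,-1],[0,0,-0.06,0,-1],[0,0,-0.06,0,-1],[0,0,-0.06,0,-1],[0,0,-0.05,0,-1]]]'

```text
clock: 18.2
eef_pos: [0.5235, 0.1299, 0.1642]
tool_rot: [0.761, 0.648, 0.0, -0.0]
ft_force: [-1.3, 1.0, -0.6]
grip_width: 0.0549
grasp_force: 66.3
```

```bash
python3 -c "
from h import *
st();print(ft(6));st()"
```

```text
t 18.2 eef [0.5235 0.1299 0.1642] yaw 80.85 bal x,y 0.0001 0.1306 w 0.0549 ft [-1.27  1.03 -0.57]
(array([-1.18 ,  1.108, -0.724]), array([0.361, 0.381, 0.415]))
t 18.5 eef [0.5237 0.1297 0.1643] yaw 80.84 bal x,y 0.0003 0.1304 w 0.0552 ft [-1.42  1.46 -1.14]
```

Call:
apply_moves --targets '[[[0,0,-0.06,0,-1],[0,0,-0.06,0,-1],[0,0,-0.06,0,-1],[0,0,-0.06,0,-1],[0,0,-0.05,0,-1],[0,0,0,0,-1],[0,0,0,0,-1]]]'

```text
clock: 19.08
eef_pos: [0.524, 0.1295, 0.1524]
tool_rot: [0.761, 0.648, 0.0, 0.0]
ft_force: [0.4, 1.8, -0.4]
grip_width: 0.0549
grasp_force: 66.3
```

```bash
cat >> h.py <<'E'
def tilt():
    # red pointer height, from side and top clouds; beam top slope between pivot and pan / along -y
    for n in("side","top"):
        c=cam(n);Q=cloud(c).reshape(-1,3);r=Q[:,:2]-PV;x=r@BX;y=r@BY;z=Q[:,2]
        out=[]
        for a,b in((.02,.07),(-.09,-.02),(-.2,-.02)):
            m=(abs(x)<.006)&(y>a)&(y<b)&(z>.08)&(z<.125)
            if m.sum()>10: 
                f=np.polyfit(y[m],z[m],1); k=abs(np.polyval(f,y[m])-z[m])<.004; f=np.polyfit(y[m][k],z[m][k],1); out.append((int(k.sum()),f.round(4).tolist()))
        h=cv2.cvtColor(c[0],cv2.COLOR_BGR2HSV).reshape(-1,3)
        m=((h[:,0]<8)|(h[:,0]>172))&(h[:,1]>120)&(h[:,2]>60)&(abs(x)<.02)&(y<-.16)&(y>-.24)&(z>.06)&(z<.13)
        p=np.array([y[m].mean(),z[m].mean()]) if m.any() else np.zeros(2)
        print(n,"beam fits",out,"red",m.sum(),p.round(4),"tilt from red",((.095-p[1])/-p[0]).round(3) if m.any() else None)
E
python3 -c "
from h import *
st();print(ft(5));tilt()"
```

```text
t 19.0833 eef [0.524  0.1295 0.1524] yaw 80.83 bal x,y 0.0007 0.1302 w 0.0549 ft [ 0.38  1.82 -0.4 ]
(array([ 1.123,  1.524, -0.16 ]), array([0.307, 0.158, 0.294]))
side beam fits [(30, [-0.0365, 0.1022]), (64, [0.0326, 0.1028]), (86, [-0.0183, 0.1003])] red 8 [-0.2072  0.0935] tilt from red 0.007
top beam fits [(61, [0.0134, 0.1029]), (80, [0.0163, 0.1033]), (156, [0.0003, 0.1029])] red 14 [-0.196   0.0964] tilt from red -0.007
```

Call:
apply_moves --targets '[[[0,0,0,0,0.33],[0,0,0,0,0.36],[0,0,0,0,0.42],[0,0,0,0,0.5],[0,0,0,0,0.5],[0,0,0,0,0.5],[0,0,0,0,0.5],[0,0,0,0,0.5]]]'

```text
clock: 20.1
eef_pos: [0.5235, 0.1295, 0.1523]
tool_rot: [0.761, 0.648, -0.0, -0.0]
ft_force: [0.1, 0.3, 0.7]
grip_width: 0.0643
grasp_force: 0.0
```

```bash
python3 -c "
from h import *
st();tilt();tilt();print(get_obs()['grasp_force'],ft(3))"
```

```text
t 20.1 eef [0.5235 0.1295 0.1523] yaw 80.84 bal x,y 0.0001 0.1301 w 0.0643 ft [0.13 0.3  0.72]
side beam fits [(27, [0.063, 0.1019]), (45, [0.1501, 0.1043]), (41, [-0.1102, 0.0879])] red 7 [-0.2077  0.0778] tilt from red 0.083
top beam fits [(62, [0.0792, 0.1016]), (88, [0.0483, 0.1012]), (151, [0.0683, 0.1024])] red 17 [-0.1974  0.0853] tilt from red 0.049
side beam fits [(28, [0.0909, 0.1001]), (51, [0.1403, 0.1042]), (48, [-0.0732, 0.0909])] red 7 [-0.2128  0.0773] tilt from red 0.083
top beam fits [(62, [0.0985, 0.1012]), (83, [0.0764, 0.1026]), (155, [0.0705, 0.1028])] red 17 [-0.1972  0.0869] tilt from red 0.041
0.0 (array([-0.423,  0.288,  0.263]), array([0.308, 0.64 , 0.373]))
```

Call:
apply_moves --targets '[[[0,0,0.1,0,0.5],[0,0,0.5,0,0.5],[0,0,0.7,0,0.5],[0,0,0.65,0,0.5],[-0.06,-0.37,0,6.94,0.5],[-0.12,-0.74,0,6.94,0.3],[-0.12,-0.74,0,6.94,0],[-0.12,-0.74,0,6.94,0]]]'

```text
clock: 21.12
eef_pos: [0.5066, 0.0252, 0.2309]
tool_rot: [0.581, 0.814, 0.0, 0.0]
ft_force: [1.2, 0.2, 0.3]
grip_width: 0.0428
grasp_force: 0.0
```

Call:
apply_moves --targets '[[[-0.12,-0.74,0,6.94,0],[-0.12,-0.74,0,6.94,0],[-0.12,-0.74,0,6.94,0],[-0.12,-0.74,0,6.94,0],[-0.12,-0.74,0,6.94,0],[-0.12,-0.74,0,6.94,0],[-0.06,-0.37,0,6.94,0],[0,0,0,6.94,0]]]'

```text
clock: 21.78
eef_pos: [0.4749, -0.1697, 0.2307]
tool_rot: [0.138, 0.99, -0.001, 0.0]
ft_force: [-0.1, 0.7, 0.2]
grip_width: 0.0428
grasp_force: 0.0
```

Call:
apply_moves --targets '[[[0,0,0,6.94,0],[0,0,0,0,0],[0,0,0,0,0]]]'

```text
clock: 22.03
eef_pos: [0.4755, -0.1666, 0.2306]
tool_rot: [0.08, 0.997, -0.0, 0.0]
ft_force: [0.5, 0.8, -0.1]
grip_width: 0.0423
grasp_force: 0.0
```

Run:
```python
from h import *
st(); c=cam("wrist"); cv2.imwrite("pics/w4.png",c[0]); Q=cloud(c).reshape(-1,3)
k=Q[(Q[:,2]>.135)&(Q[:,2]<.165)&(Q[:,1]<-.1)&(Q[:,1]>-.18)&(abs(Q[:,0]-.48)<.03)]
lo,hi=k.min(0),k.max(0);m=(lo+hi)[:2]/2;print(len(k),lo,hi,"knob bx,by",(m-PV)@BX,(m-PV)@BY)
r=Q[:,:2]-PV;x=r@BX;y=r@BY;z=Q[:,2]
for a,b in((.02,.07),(-.10,-.02),(-.1,.07)):
    s=(abs(x)<.004)&(y>a)&(y<b)&(z>.08)&(z<.125);f=np.polyfit(y[s],z[s],1);kk=abs(np.polyval(f,y[s])-z[s])<.003
    print(kk.sum(),np.polyfit(y[s][kk],z[s][kk],1))
```

```text
t 22.0333 eef [ 0.4755 -0.1666  0.2306] yaw 170.87 bal x,y 0.0002 -0.1698 w 0.0423 ft [ 0.54  0.81 -0.12]
966 [ 0.47066861 -0.15056117  0.13500864] [ 0.49007726 -0.13024224  0.1568036 ] knob bx,by 0.0007848591063417273 -0.1431038103766662
640 [0.07976958 0.10328356]
1042 [0.0800779  0.10314507]
2193 [0.08116147 0.10322347]
```

View pics/w4.png

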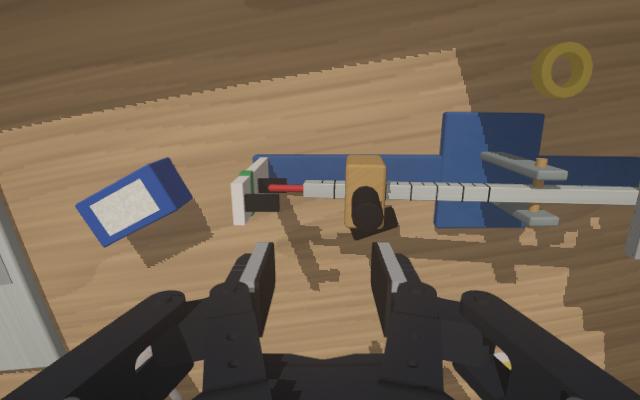

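The wrist view shows the knob at (367,210) and the pads around (260,265) and (385,265). The beam fit gives a tilt of 0.080, so the counterpoise is about 9.7 mm too far out. I'll move above the knob and descend.

Call:
apply_moves --targets '[[[0.065,0.4,0,0,0],[0.065,0.41,0,0,0],[0,0,-0.3,0,0],[0,0,-0.6,0,0],[0,0,-0.6,0,0],[0,0,-0.34,0,0],[0,0,0,0,0],[0,0,0,0,0]]]'

```text
clock: 22.75
eef_pos: [0.4803, -0.1336, 0.1564]
tool_rot: [0.078, 0.997, 0.0, -0.001]
ft_force: [0.5, -0.5, -0.2]
grip_width: 0.0427
grasp_force: 0.0
```

```bash
python3 -c "
from h import *
st();print(ft(4))"
```

```text
t 22.75 eef [ 0.4803 -0.1336  0.1564] yaw 171.01 bal x,y -0.0004 -0.1364 w 0.0427 ft [ 0.46 -0.47 -0.24]
(array([-0.389, -0.264,  0.643]), array([0.429, 0.278, 0.48 ]))
```

Call:
apply_moves --targets '[[[0.005,0.03,0,0,0],[0.005,0.03,0,0,0],[0.005,0.03,0,0,0],[0.005,0.03,0,0,0],[0.005,0.03,0,0,0],[0.005,0.03,0,0,0],[0.005,0.03,0,0,0],[0.005,0.03,0,0,0]]]'

```text
clock: 23.62
eef_pos: [0.4823, -0.125, 0.1569]
tool_rot: [0.078, 0.997, -0.001, 0.0]
ft_force: [-1.1, -4.0, 1.4]
grip_width: 0.0426
grasp_force: 1.6
```

Call:
apply_moves --targets '[[[0.005,0.03,0,0,0],[0.005,0.03,0,0,0],[0.005,0.03,0,0,0],[0.005,0.03,0,0,0],[0.005,0.03,0,0,0],[0.005,0.03,0,0,0],[0.005,0.03,0,0,0],[0.005,0.03,0,0,0]]]'

```text
clock: 24.28
eef_pos: [0.4839, -0.1148, 0.1567]
tool_rot: [0.078, 0.997, -0.0, 0.0]
ft_force: [-1.3, -4.0, 2.4]
grip_width: 0.0427
grasp_force: 1.6
```

```bash
cat >> h.py <<'E'
def wtilt():
    Q=cloud(cam("wrist")).reshape(-1,3);r=Q[:,:2]-PV;x=r@BX;y=r@BY;z=Q[:,2]
    for a,b in((.02,.07),(-.1,-.02),(-.1,.07)):
        s=(abs(x)<.004)&(y>a)&(y<b)&(z>.08)&(z<.125)
        if s.sum()<20: print("few",s.sum());continue
        f=np.polyfit(y[s],z[s],1);kk=abs(np.polyval(f,y[s])-z[s])<.003
        print("wtilt",kk.sum(),np.polyfit(y[s][kk],z[s][kk],1).round(4))
    k=(z>.135)&(z<.19)&(abs(x)<.018)&(y<-.09)&(y>-.17)
    if k.any(): print("knob y range",y[k].min().round(4),y[k].max().round(4),"ztop",np.percentile(z[k],98).round(4))
E
python3 -c "
from h import *
st();print(ft(3));wtilt();tilt()"
```

```text
t 24.2833 eef [ 0.4839 -0.1148  0.1567] yaw 171.06 bal x,y 0.0002 -0.1173 w 0.0427 ft [-1.29 -4.04  2.36]
(array([-0.347, -2.216,  1.585]), array([0.762, 0.377, 0.263]))
wtilt 953 [0.0908 0.1033]
wtilt 1889 [0.0903 0.1033]
wtilt 3803 [0.0898 0.1033]
knob y range -0.1699 -0.09 ztop 0.1893
side beam fits [(19, [0.2854, 0.0932]), (51, [0.1398, 0.1035]), (47, [-0.0509, 0.0937])] red 8 [-0.2067  0.0767] tilt from red 0.088
top beam fits [(61, [0.1429, 0.1002]), (43, [0.0548, 0.1007]), (43, [0.0548, 0.1007])] red 0 [0. 0.] tilt from red None
```

Pushing inward with pad friction held the counterpoise end down. I'll ease it up with the pad before backing off.

Call:
apply_moves --targets '[[[0,0,0.03,0,0],[0,0,0.03,0,0],[0,0,0.03,0,0],[0,0,0.03,0,0],[0,0,0.03,0,0],[0,0,0.03,0,0],[0,0,0.03,0,0],[0,0,0.03,0,0]]]'

```text
clock: 25.25
eef_pos: [0.4839, -0.1149, 0.1664]
tool_rot: [0.078, 0.997, 0.0, 0.0]
ft_force: [-0.2, -0.1, 0.5]
grip_width: 0.0428
grasp_force: 0.0
```

```bash
python3 -c "
from h import *
st();print(ft(3));wtilt()"
```

```text
t 25.25 eef [ 0.4839 -0.1149  0.1664] yaw 171.05 bal x,y 0.0002 -0.1173 w 0.0428 ft [-0.18 -0.15  0.48]
(array([ 0.152, -0.018, -0.302]), array([0.508, 0.203, 0.651]))
wtilt 909 [-0.0591  0.103 ]
wtilt 1799 [-0.0595  0.1029]
wtilt 3518 [-0.059  0.103]
knob y range -0.1535 -0.0903 ztop 0.1897
```

Call:
apply_moves --targets '[[[-0.009,-0.055,0,0,0],[-0.009,-0.055,0,0,0],[-0.009,-0.055,0,0,0],[-0.009,-0.055,0,0,0],[-0.004,-0.025,0,0,0],[-0.004,-0.025,0,0,0],[-0.004,-0.025,0,0,0],[-0.004,-0.025,0,0,0]]]'

```text
clock: 26.12
eef_pos: [0.4818, -0.1278, 0.1663]
tool_rot: [0.078, 0.997, 0.0, -0.0]
ft_force: [-0.4, 0.2, -0.5]
grip_width: 0.0426
grasp_force: 0.0
```

Call:
apply_moves --targets '[[[-0.004,-0.025,0,0,0],[-0.004,-0.025,0,0,0],[-0.004,-0.025,0,0,0],[-0.004,-0.025,0,0,0],[0,0,0,0,0]]]'

```text
clock: 26.53
eef_pos: [0.4812, -0.1315, 0.1661]
tool_rot: [0.078, 0.997, 0.0, -0.0]
ft_force: [0.4, 2.7, -2.6]
grip_width: 0.0428
grasp_force: 1.3
```

```bash
python3 -c "
from h import *
st();print(ft(3));wtilt();st()"
```

```text
t 26.5333 eef [ 0.4812 -0.1315  0.1661] yaw 171.07 bal x,y 0.0001 -0.1342 w 0.0428 ft [ 0.4   2.72 -2.59]
(array([ 0.844,  2.37 , -1.984]), array([0.275, 0.233, 0.23 ]))
wtilt 722 [-0.0401  0.103 ]
wtilt 1762 [-0.0386  0.103 ]
wtilt 3269 [-0.039  0.103]
knob y range -0.17 -0.1003 ztop 0.1897
t 26.7333 eef [ 0.4812 -0.1315  0.1662] yaw 171.06 bal x,y 0.0002 -0.1342 w 0.0424 ft [ 0.47  2.26 -1.23]
```

Call:
apply_moves --targets '[[[-0.004,-0.025,0,0,0],[-0.004,-0.025,0,0,0],[-0.004,-0.025,0,0,0],[-0.004,-0.025,0,0,0],[0,0,0,0,0]]]'

```text
clock: 27.15
eef_pos: [0.4804, -0.136, 0.1663]
tool_rot: [0.078, 0.997, -0.0, -0.0]
ft_force: [1.0, 2.1, -1.6]
grip_width: 0.0427
grasp_force: 1.1
```

```bash
python3 -c "
from h import *
st();wtilt();st()"
```

```text
t 27.15 eef [ 0.4804 -0.136   0.1663] yaw 171.04 bal x,y 0.0001 -0.1387 w 0.0427 ft [ 1.02  2.13 -1.65]
wtilt 630 [-0.0396  0.103 ]
wtilt 1749 [-0.0385  0.103 ]
wtilt 3165 [-0.0385  0.103 ]
knob y range -0.17 -0.1046 ztop 0.1898
t 27.2 eef [ 0.4805 -0.136   0.1663] yaw 171.04 bal x,y 0.0002 -0.1387 w 0.043 ft [-0.43  2.33 -1.38]
```

Call:
apply_moves --targets '[[[0,0,-0.03,0,0],[0,0,-0.03,0,0],[0,0,-0.03,0,0],[0,0,-0.03,0,0],[0.004,0.025,0,0,0],[0.008,0.05,0,0,0],[0.016,0.1,0,0,0],[0.016,0.1,0,0,0]]]'

```text
clock: 27.87
eef_pos: [0.4824, -0.1244, 0.1616]
tool_rot: [0.078, 0.997, -0.0, 0.0]
ft_force: [0.3, 0.3, -0.3]
grip_width: 0.0432
grasp_force: 0.0
```

```bash
python3 -c "
from h import *
st();ft(10);wtilt();st()"
```

```text
t 27.8667 eef [ 0.4824 -0.1244  0.1616] yaw 171.04 bal x,y 0.0002 -0.127 w 0.0432 ft [ 0.25  0.31 -0.27]
wtilt 793 [0.0058 0.1031]
wtilt 1842 [0.0081 0.1032]
wtilt 3502 [0.0068 0.1031]
knob y range -0.1699 -0.09 ztop 0.1885
t 28.4167 eef [ 0.4823 -0.1248  0.1615] yaw 171.04 bal x,y 0.0002 -0.1274 w 0.0429 ft [-0.33 -0.13  0.22]
```

The beam is free and level at 0.007. I'll raise the gripper clear and verify.

Call:
apply_moves --targets '[[[0,0,0.3,0,0],[0,0,0.6,0,0],[0,0,0.8,0,0],[0,0,0.6,0,0],[0,0,0,0,0],[0,0,0,0,0],[0,0,0,0,0],[0,0,0,0,0]]]'

```text
clock: 29.08
eef_pos: [0.4815, -0.1245, 0.2521]
tool_rot: [0.078, 0.997, 0.0, -0.001]
ft_force: [-0.3, 0.1, 0.5]
grip_width: 0.0429
grasp_force: 0.0
```

Run:
```python
from h import *
st();ft(10);wtilt()
c=cam("side");cv2.imwrite("pics/s5.png",cv2.resize(c[0][120:300,220:420],None,fx=3,fy=3))
for n in("side","top"):
    Q=cloud(cam(n)).reshape(-1,3);q=Q[(abs(Q[:,0]-.523)<.06)&(Q[:,1]>.06)&(Q[:,1]<.2)&(Q[:,2]>.155)&(Q[:,2]<.18)]
    r=cv2.minAreaRect((q[:,:2]*1000).astype(np.float32));m=np.array(r[0])/1000-PV;print(n,len(q),r,"in pan",m@BX,m@BY-.13,np.median(q[:,2]))
```

```text
t 29.0833 eef [ 0.4815 -0.1245  0.2521] yaw 171.05 bal x,y -0.0007 -0.1273 w 0.0429 ft [-0.29  0.08  0.46]
wtilt 538 [0.0208 0.103 ]
wtilt 907 [0.019  0.1032]
wtilt 1899 [0.0179 0.1031]
knob y range -0.142 -0.1224 ztop 0.1649
side 540 ((523.9685668945312, 130.13681030273438), (79.0099868774414, 59.6531982421875), 81.24667358398438) in pan 0.0005275858764648413 0.0008930024719238372 0.168272958767901
top 614 ((524.3300170898438, 129.3361053466797), (76.43787384033203, 56.751068115234375), 80.7235336303711) in pan 0.001012450012207057 0.00016053871154786403 0.16927098244446515
```

View pics/s5.png

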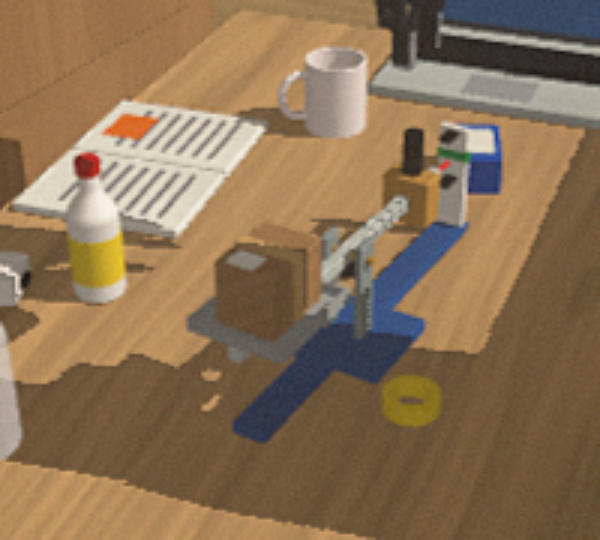

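The parcel is upright in the pan (crop, around (270,280)) and the pointer is near the green mark at (447,165). The tilt now reads about 0.018, so I'll re-measure for drift.

Run:
```python
from h import *
for i in range(3): wtilt()
tilt(); st()
```

```text
wtilt 538 [0.0197 0.103 ]
wtilt 908 [0.0195 0.1031]
wtilt 1889 [0.0195 0.1031]
knob y range -0.1421 -0.1224 ztop 0.1644
wtilt 536 [0.0243 0.1029]
wtilt 913 [0.0198 0.103 ]
wtilt 1895 [0.0208 0.1031]
knob y range -0.1421 -0.1224 ztop 0.1645
wtilt 540 [0.0215 0.103 ]
wtilt 902 [0.0215 0.1031]
wtilt 1886 [0.0212 0.1031]
knob y range -0.1421 -0.1224 ztop 0.1644
side beam fits [(29, [-0.0285, 0.1026]), (54, [0.0667, 0.1036]), (75, [-0.0138, 0.0999])] red 8 [-0.2076  0.0903] tilt from red 0.023
top beam fits [(65, [0.0248, 0.1025]), (56, [0.0128, 0.1016]), (60, [0.0093, 0.1015])] red 0 [0. 0.] tilt from red None
t 30.0333 eef [ 0.4823 -0.1247  0.2535] yaw 171.05 bal x,y 0.0002 -0.1273 w 0.0425 ft [ 0.15 -0.46 -1.1 ]
```

Run:
```python
from h import *
Q=cloud(cam("wrist")).reshape(-1,3);r=Q[:,:2]-PV;x=r@BX;y=r@BY;z=Q[:,2]
m=(abs(z)<.006)&(abs(x)<.12)&(y>-.2)&(y<.1); print("desk",m.sum(),np.linalg.lstsq(np.c_[y[m],x[m],np.ones(m.sum())],z[m],rcond=None)[0])
for a,b,t in((-.06,-.018,"foot-"),(-.21,-.06,"spine")):
    m=(abs(z-.013)<.006)&(x<-.008)&(x>-.06)&(y>a)&(y<b)
    if m.sum()>20: print(t,m.sum(),np.polyfit(y[m],z[m],1))
for y0 in(-.1,-.05,.03,.06):
    m=(abs(x)<.004)&(abs(y-y0)<.004)&(z>.085)&(z<.12);print(y0,np.median(z[m]) if m.any() else None)
wtilt()
```

```text
desk 35806 [0.00025494 0.00066229 0.00113708]
foot- 1684 [0.04393768 0.01627697]
spine 895 [0.00289683 0.01268377]
-0.1 0.10104917588624113
-0.05 0.10197084433986853
0.03 0.10371578238505685
0.06 0.10428607507580995
wtilt 532 [0.0262 0.1029]
wtilt 905 [0.0232 0.1031]
wtilt 1885 [0.0229 0.1031]
knob y range -0.1421 -0.1224 ztop 0.1642
```

Run:
```python
from h import *
for i in range(3): ft(9); wtilt()
st()
```

```text
wtilt 535 [0.0174 0.1032]
wtilt 911 [0.0212 0.1031]
wtilt 1896 [0.0202 0.1031]
knob y range -0.142 -0.1224 ztop 0.1645
wtilt 536 [0.0215 0.103 ]
wtilt 904 [0.0227 0.1032]
wtilt 1894 [0.0207 0.1031]
knob y range -0.1421 -0.1224 ztop 0.1646Traceback (most recent call last):
  File "<stdin>", line 2, in <module>
  File "h.py", line 22, in ft
    for _ in range(n): imaging.camera("wrist"); f.append(get_obs()["ft_force"])
                       ~~~~~~~~~~~~~~^^^^^^^^^
ValueError: 200 camera calls are used up
```

```bash
python3 -c "
from workcell import order
print(order.job_done())"
```

```text
the job is handed in; nothing more can be done
None
```

The job is handed in: the parcel stands upright in the pan, within about 1 mm of its middle, and the beam rests free at about +0.021 rad, inside the green mark (limit 0.025) but close to its edge; the camera calls ran out, so I did not nudge it closer to level.

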